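Kit the repair parts into their foam nests

TASK

Make up the kit for the next power-unit repair: set the fan, the heatsink, the toroidal transformer and the capacitor each into the empty foam nest that is cut to its shape and size, right way up and fully down on the pocket floor. Set them down, don't drop them, and don't knock over the flux bottle that stands among the parts.

Things in the scene. Friction and masses are not known exactly. Their poses are not given: they have to be found in the camera images.
- fan: Square black axial cooling fan with a grey rotor, loose, 60 x 60 x 25 mm, about 0.11 kg, lying flat on the bench. Origin: centre of the underside; x and y along its edges, z up.
- heatsink: Long finned aluminium heatsink, loose, 100 mm (x) by 40 mm (y) by 30 mm high, fins up and running along x, about 0.17 kg. Can be gripped across its two long sides. Origin: centre of the underside, z up.
- toroid: Round toroidal transformer with copper winding and a dark hole in the middle, loose, 62 mm diameter, 32 mm high, about 0.34 kg, lying flat. Origin: centre of the underside, z up.
- capacitor: Upright can capacitor, dark sleeve with an aluminium top and two screw terminals, loose, 35 mm diameter, 50 mm high, about 0.075 kg. Origin: centre of the underside, z up.
- nest_square: Fixed foam nest, 140 (x) by 100 (y) by 16 mm high: dark foam 8 mm thick on a pale 8 mm base, one central cut-out in the dark layer: a 76 mm square, sides along x and y (for the fan). The pale pocket floor is 8 mm above the table, 8 mm below the top. About 8 mm of room all round its part. Origin: centre of the underside, below the middle of the cut-out; z up.
- nest_long: Fixed foam nest, 140 (x) by 100 (y) by 16 mm high: dark foam 8 mm thick on a pale 8 mm base, one central cut-out in the dark layer: a rectangle 116 mm along x by 56 mm along y (for the heatsink, either way round). The pale pocket floor is 8 mm above the table, 8 mm below the top. About 8 mm of room all round its part. Origin: centre of the underside, below the middle of the cut-out; z up.
- nest_round: Fixed foam nest, 140 (x) by 100 (y) by 16 mm high: dark foam 8 mm thick on a pale 8 mm base, one central cut-out in the dark layer: a 78 mm circle (for the toroidal transformer). The pale pocket floor is 8 mm above the table, 8 mm below the top. About 8 mm of room all round its part. Origin: centre of the underside, below the middle of the cut-out; z up.
- nest_small_round: Fixed foam nest, 140 (x) by 100 (y) by 16 mm high: dark foam 8 mm thick on a pale 8 mm base, one central cut-out in the dark layer: a 51 mm circle (for the capacitor). The pale pocket floor is 8 mm above the table, 8 mm below the top. About 8 mm of room all round its part. Origin: centre of the underside, below the middle of the cut-out; z up.
- flux_bottle: Small amber dropper bottle of flux standing loose in the row of parts, 32 mm diameter, 62 mm high. Not part of the kit: it must stay standing. Origin: centre of the underside, z up.

How it is judged (in metres and radians):
At the end, for the whole second after the job is handed in: Fan in the square nest, heatsink in the long nest, toroid in the large round nest, capacitor in the small round nest: each within 13 mm of the nest's middle, its underside within 3.5 mm of the pocket floor, right way up within 7 degrees, at rest and let go; the flux bottle still upright (horizontal distance between fan and nest_square below 0.013 m and z of fan in the frame of nest_square below 0.0115 m and angle between each of fan, heatsink, toroid, capacitor's own z axis and vertical below 0.12 rad and linear speed of each of fan, heatsink, toroid, capacitor below 0.02 m/s and horizontal distance between heatsink and nest_long below 0.013 m and z of heatsink in the frame of nest_long below 0.0115 m and horizontal distance between toroid and nest_round below 0.013 m and z of toroid in the frame of nest_round below 0.0115 m and horizontal distance between capacitor and nest_small_round below 0.013 m and z of capacitor in the frame of nest_small_round below 0.0115 m and angle between flux_bottle's own z axis and vertical below 0.2 rad); the robot touches nothing.
It fails at once if the flux bottle is knocked over (tilted more than about 35 degrees) (angle between flux_bottle's own z axis and vertical above 0.6 rad).
It fails at once if the fan is dropped (moves faster than 0.7 m/s, a fall of about 25 mm, with no finger touching it) (linear speed of fan above 0.7 m/s and contact force between fan and the fingers below 0.05 N).
It fails at once if the heatsink is dropped (moves faster than 0.7 m/s, a fall of about 25 mm, with no finger touching it) (linear speed of heatsink above 0.7 m/s and contact force between heatsink and the fingers below 0.05 N).
It fails at once if the toroid is dropped (moves faster than 0.7 m/s, a fall of about 25 mm, with no finger touching it) (linear speed of toroid above 0.7 m/s and contact force between toroid and the fingers below 0.05 N).
It fails at once if the capacitor is dropped (moves faster than 0.7 m/s, a fall of about 25 mm, with no finger touching it) (linear speed of capacitor above 0.7 m/s and contact force between capacitor and the fingers below 0.05 N).
It also fails if it takes over 99 s, if anything falls off the work surface, if the arm or the gripper's body presses on something with over 40 N, if the wrist force passes 120 N, or if a joint passes its speed limit or range.

ROBOT

A 7-joint arm with a two-finger parallel gripper is mounted at the origin on the work surface. World frame = base frame: x ahead of the robot, y to its left, z up, the work surface at z = 0. Lengths are in m, angles in degrees, forces in N, time in s.
With the tool pointing down it reaches from about 0.35 to 0.775 m from the base axis. Payload 3.1 kg.
Tool frame: the origin (TCP) lies on the centre line of the jaws, within the pads' length; the fingertips stand 17 mm ahead of it and the grasp point (between the pads) lies 2 mm behind it (robot.tip_reach is the distance from the TCP to the fingertips, in m); z points along the fingers, y is the line along which they close (so a half turn about z gives the same grasp; the last joint's range is limited). The gripper opens to 85 mm and grips with 20 to 120 N. Pads are 22 mm wide; open, the fingers measure 114 mm over their backs; the gripper's body (76 mm by 85 mm) begins 54 mm behind the grasp point. The pads swing forward as they close: fully open they stand 13 mm farther back than shut.
Start: joints at [-66.847, 17.813, 0.802, 86.603, -0.252, 75.585, -1.558], TCP at [0.237, 0.496, 0.248] pointing down, gripper open.
Joint ranges: [-154.91, 154.91], [-16.99, 109.72], [-72.82, 74.43], [7.12, 147.25], [-82.49, 262.49], [11.32, 116.49], [-174.64, 174.64]. Speed limits (degrees/s): [159.86, 159.86, 180, 180, 180, 180, 180].

INTERFACE

Orientations are given as [roll, pitch, yaw] about the fixed x, y, z axes, in that order (R = Rz(yaw) Ry(pitch) Rx(roll)).
In Python, from station import robot, fingers, vision, workorder, recognise gives the robot as it stands. Calls block until the motion is done:
- robot.move_to(position, orientation): joint-space move of the TCP to a pose.
- robot.line_to(position, orientation=None, velocity=0.15, f_stop=None): straight line of the TCP; orientation=None keeps the orientation; velocity is the mean speed in m/s. With f_stop (N) it stops when the force on the tool has changed by that much, and returns True; else False.
- robot.move_j(angles): joint-space move.
- fingers.gripper_to(opening, force=None): opening from 0.0 (shut) to 1.0 (fully open); force is the grip in N (None keeps the last); returns when the fingers have stopped.
- robot.pause(seconds).
- robot.inverse_kinematics(position, orientation): joint angles nearest the present ones, or None.
- vision.grab_frame(name): name is "scene" or "top" or "wrist"; returns the picture (480x640x3 uint8, red, green, blue); there is no depth.
- vision.calibration(name): a dict with "mtx" (3x3 intrinsics, pixels), "k1" (the pictures are not rectified: a ray, as slopes to the right and down, at radius r is drawn at 1 + k1 r^2 times it, then the intrinsics apply), "extrinsics" (4x4, takes a point from world to camera coordinates); the wrist camera has in their place "T_tool_cam" (4x4, takes a point from camera to tool coordinates, whose origin is the TCP and whose axes are the flange's). Camera axes: x right, y up, looking along -z (the intrinsics and any distortion apply to the point x, -y, -z); pixel columns grow to the right and rows downward; lengths in m; the calibration is good to about 2 mm. A picture is of the moment at which its call begins: read the wrist's pose just before it. calibration takes no time and is no camera call.
A pose or a line that the arm cannot do raises robot.PlanningError and nothing moves.
- workorder.close_job(): hands the job in; it is judged then, once.
Trained networks look in the newest picture that a camera, given by its name, has taken for a name from the list of things; names that differ only in an ending like _2 or _b are one class to them, and where a whole thing is asked for, a point or a joint stands for the part that bears it (a point fixed in the world has none). Each returns a list of dicts, best first, with "p" (0 to 1); they miss things now and then, are a little off and sometimes report something else, mostly with a low value. They report only what shows in the picture. A call takes as long as a camera call.
- recognise(label, camera): "rect" ([centre column, centre row, width, height] in pixels, round what is visible of it).
Readings, each from a call of its own:
- robot.current_time_s(): time.
- robot.current_joint_positions(): joint angles.
- robot.current_dq(): joint speeds.
- robot.current_joint_torque(): joint torques, N m.
- robot.current_tool_pos(): TCP position.
- robot.current_eef_rot(): TCP orientation.
- robot.current_contact_force(): force on the tool from outside, world axes, zero at the start.
- robot.current_torque(): the same for the moment, N m.
- robot.current_finger_gap(): opening from 0.0 (shut) to 1.0 (fully open).
- robot.current_gripper_force(): force on a finger pad.
Only numpy, scipy, OpenCV 4.12 (cv2) and the standard library are available. Lean on these libraries where they do the work, as an engineer would, in place of code of your own. Each camera call takes 0.05 s, during which the arm holds its last target. There are 200 camera calls.

## Working session

There is one attempt and no reset: what is moved stays moved. The work goes in short steps, each a Python script; the robot and the scene stay as the last script left them, time stands still between calls to the robot, and variables do not carry over. Pictures are saved under pics/ and viewed, at most 14 in all, crops included, and the job is handed in when it is done.

```bash
mkdir -p pics
cat > h.py <<'E'
import numpy as np, cv2
from station import robot, fingers, vision, workorder, recognise
def K(name):
    c=vision.calibration(name); return c
def ray(name,u,v,T=None):
    """world origin and direction of pixel; T = camera-to-world (wrist) """
    c=vision.calibration(name); M=np.array(c["mtx"]); k=c["k1"]
    xd=np.array([(u-M[0,2])/M[0,0],(v-M[1,2])/M[1,1]]); x=xd.copy()
    for _ in range(20): x=xd/(1+k*(x@x))
    if T is None: T=np.linalg.inv(np.array(c["extrinsics"]))
    return T[:3,3], T[:3,:3]@np.array([x[0],-x[1],-1])
def onplane(name,u,v,z,T=None):
    o,d=ray(name,u,v,T); return o+d*(z-o[2])/d[2]
def save(name,fn):
    im=vision.grab_frame(name); cv2.imwrite(f"pics/{fn}.png",im[:,:,::-1]); return im
E
python3 - <<'E'
from h import *
for n in("scene","top"):
    save(n,n+"0"); c=K(n); T=np.linalg.inv(np.array(c["extrinsics"])); print(n,T[:3,3].round(3),np.array(c["mtx"]).tolist(),c["k1"])
H=dict(fan=.025,heatsink=.03,toroid=.032,capacitor=.05,nest_square=.016,nest_long=.016,nest_round=.016,nest_small_round=.016,flux_bottle=.062)
for n in("top","scene"):
  for l,h in H.items():
    for d in recognise(l,n)[:3]:
        r=d["rect"]; print(n,l,round(d["p"],2),np.round(r),onplane(n,r[0],r[1],h if n=="top" else h/2)[:2].round(3))
E
```

```text
scene [1.257 0.006 0.546] [[456.56450777352467, 0.0, 319.13336635447797], [0.0, 456.56450777352467, 240.3042509583068], [0.0, 0.0, 1.0]] 0.005418467693464281
top [ 0.366 -0.013  0.811] [[434.9443626304271, 0.0, 320.4469444125296], [0.0, 434.9443626304271, 229.7066678518676], [0.0, 0.0, 1.0]] -0.028088710933742524
top fan 0.74 [498. 274.  46.  41.] [ 0.432 -0.326]
top heatsink 0.89 [142. 274.  49.  63.] [0.425 0.318]
top heatsink 0.21 [500. 274.  42.  40.] [ 0.431 -0.327]
top toroid 0.65 [230. 277.  37.  38.] [0.421 0.157]
top nest_square 0.66 [243. 180.  64.  78.] [0.606 0.145]
top nest_long 0.7 [156. 186.  57.  75.] [0.592 0.312]
top nest_round 0.63 [319. 181.  63.  80.] [0.605 0.001]
top nest_round 0.6 [489. 184.  62.  73.] [ 0.602 -0.321]
top nest_small_round 0.85 [487. 183.  58.  79.] [ 0.605 -0.319]
top flux_bottle 0.54 [318. 278.  21.  18.] [ 0.418 -0.001]
scene fan 0.56 [176. 237.  29.  23.] [ 0.444 -0.321]
scene heatsink 0.69 [480. 239.  55.  33.] [0.438 0.329]
scene toroid 0.79 [404. 235.  28.  23.] [0.428 0.17 ]
scene toroid 0.73 [409. 296.  57.  61.] [0.628 0.151]
scene capacitor 0.72 [253. 228.  20.  26.] [ 0.423 -0.157]
scene nest_square 0.88 [411. 296.  59.  62.] [0.618 0.157]
scene nest_long 0.92 [501. 293.  81.  55.] [0.606 0.323]
scene nest_round 0.58 [330. 294.  66.  62.] [0.616 0.01 ]
scene nest_small_round 0.93 [146. 290.  86.  57.] [ 0.616 -0.327]
scene flux_bottle 0.78 [326. 227.  17.  30.] [0.423 0.002]
```

View pics/top0.png

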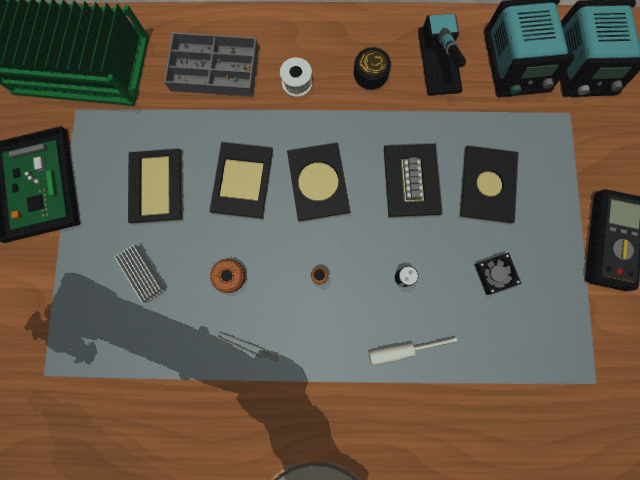

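View pics/scene0.png

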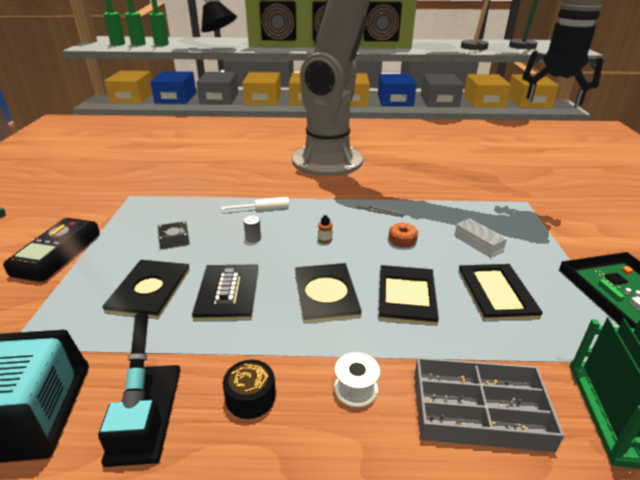

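```bash
cat > seg.py <<'E'
from h import *
im=cv2.imread("pics/top0.png"); hsv=cv2.cvtColor(im,cv2.COLOR_BGR2HSV); g=im.max(2); s=hsv[:,:,1]; hue=hsv[:,:,0]
pale=((hue>15)&(hue<35)&(s>50)&(g>150)); bright=(im.min(2)>140); dark=(g<62); orange=((hue<16)&(s>90))
gr=im.astype(int); light=(abs(gr[:,:,0]-gr[:,:,2])<14)  # neutral grey, unlike the bluish mat
items=dict(heatsink=((141,273),32,light,.015),toroid=((228,275),26,orange,.016),capacitor=((406,275),18,bright,.05),fan=((498,273),32,dark|light,.0125),
 nest_long=((155,186),40,pale,.012),nest_square=((242,180),40,pale,.012),nest_round=((319,182),40,pale,.012),nest_small_round=((489,184),40,pale,.012))
vis=cv2.resize(im,None,fx=1,fy=1)
for n,((u,v),r,m,z) in items.items():
    w=np.zeros_like(g); w[v-r:v+r,u-r:u+r]=m[v-r:v+r,u-r:u+r]; w=cv2.morphologyEx(w,cv2.MORPH_CLOSE,np.ones((3,3)))
    cs=cv2.findContours(w,cv2.RETR_EXTERNAL,cv2.CHAIN_APPROX_NONE)[0]; c=max(cs,key=cv2.contourArea)
    c=cv2.convexHull(c)
    pts=np.array([onplane("top",*p[0],z)[:2] for p in c],np.float32)*1000
    (cx,cy),(a,b),th=cv2.minAreaRect(pts)
    q=cv2.moments(pts.reshape(-1,1,2)); 
    print(n,"rect c",round(cx,1),round(cy,1),"size",round(a,1),round(b,1),"ang(a)",round(th,1),"centroid",round(q['m10']/q['m00'],1),round(q['m01']/q['m00'],1))
    cv2.drawContours(vis,[c],-1,(0,0,255),1)
cv2.imwrite("pics/seg.png",cv2.resize(vis[140:310,100:540],(800,309),interpolation=cv2.INTER_CUBIC))
E
python3 - <<'E'
import seg
from h import *
print(robot.current_eef_rot(),robot.current_time_s(),robot.tip_reach)
E
```

```text
heatsink rect c 428.5 328.5 size 116.5 125.8 ang(a) 0.9 centroid 428.6 327.8
toroid rect c 424.4 165.6 size 63.4 61.1 ang(a) 46.9 centroid 424.4 165.7
capacitor rect c 426.2 -158.3 size 30.0 29.3 ang(a) 25.9 centroid 426.0 -158.2
fan rect c 436.3 -330.5 size 115.8 124.1 ang(a) 0.5 centroid 436.5 -329.8
nest_long rect c 595.5 315.9 size 110.5 49.0 ang(a) 5.0 centroid 595.7 316.2
nest_square rect c 609.0 149.5 size 72.9 72.5 ang(a) 83.7 centroid 608.7 149.4
nest_round rect c 606.7 2.4 size 71.3 72.7 ang(a) 0.6 centroid 606.4 2.6
nest_small_round rect c 605.0 -324.8 size 44.0 45.2 ang(a) 86.9 centroid 605.2 -324.2
[1.79998655e+02 1.82832874e-03 1.54458448e+02] 1.0 0.017
```

View pics/seg.png

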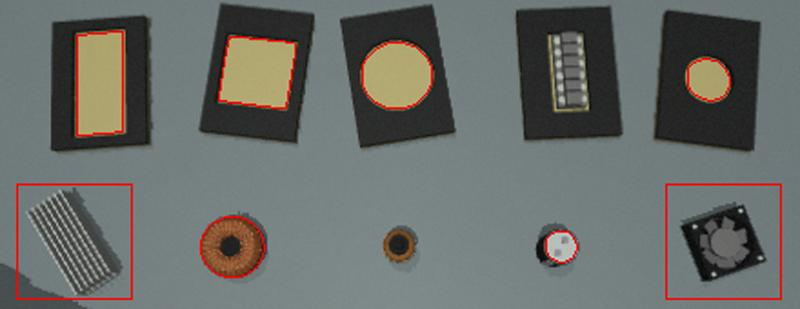

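Run:
```python
s=open("seg.py").read()
s=s.replace("32,light,.015","32,(gr[:,:,2]>125),.015").replace("32,dark|light,.0125","32,(g<55),.0125")
s=s.replace("    q=cv2.mom","    B=cv2.boxPoints(((cx,cy),(a,b),th)); E=[B[1]-B[0],B[2]-B[1]]; e=max(E,key=lambda t:np.hypot(*t)); print('  long edge yaw',np.degrees(np.arctan2(e[1],e[0])).round(1)%180)\n    q=cv2.mom")
s=s.replace("vis[140:310,100:540],(800,309)","np.hstack([vis[235:315,100:180],vis[235:315,458:538]]),(800,400)")
open("seg.py","w").write(s)
import seg
print(seg.im[300,300],seg.im[250,260])
```

```text
long edge yaw 35.3
heatsink rect c 427.6 334.5 size 102.0 42.2 ang(a) 35.3 centroid 430.8 339.8
  long edge yaw 46.9
toroid rect c 424.4 165.6 size 63.4 61.1 ang(a) 46.9 centroid 424.4 165.7
  long edge yaw 25.9
capacitor rect c 426.2 -158.3 size 30.0 29.3 ang(a) 25.9 centroid 426.0 -158.2
  long edge yaw 109.1
fan rect c 433.9 -329.0 size 60.5 68.2 ang(a) 19.1 centroid 433.8 -329.1
  long edge yaw 5.0
nest_long rect c 595.5 315.9 size 110.5 49.0 ang(a) 5.0 centroid 595.7 316.2
  long edge yaw 83.7
nest_square rect c 609.0 149.5 size 72.9 72.5 ang(a) 83.7 centroid 608.7 149.4
  long edge yaw 90.6
nest_round rect c 606.7 2.4 size 71.3 72.7 ang(a) 0.6 centroid 606.4 2.6
  long edge yaw 176.9
nest_small_round rect c 605.0 -324.8 size 44.0 45.2 ang(a) 86.9 centroid 605.2 -324.2
[138 138 126] [134 132 122]
```

View pics/seg.png

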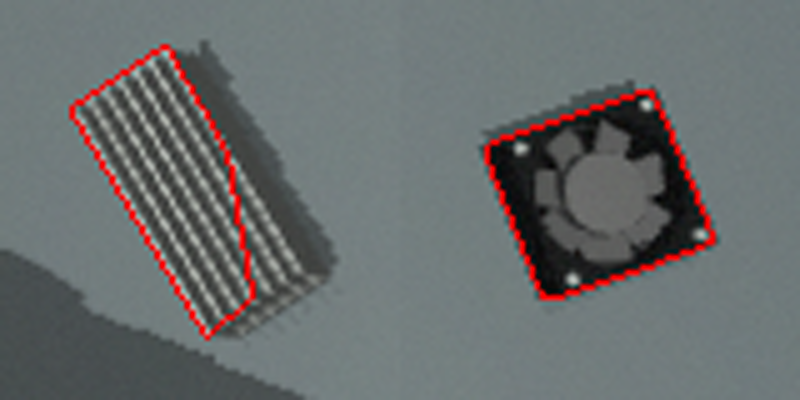

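Run:
```python
from h import *
P=np.array([onplane("top",100+(x-2)/5,235+(y-2)/5,.03)[:2] for x,y in[(168,45),(72,108),(208,338),(302,280)]])*1000
print(P.round(1),P.mean(0).round(1)); 
for i in range(4):
    e=P[(i+1)%4]-P[i]; print(np.hypot(*e).round(1),np.degrees(np.arctan2(e[1],e[0])).round(1))
t=robot.current_time_s()
# close look at heatsink, toroid with wrist camera; finger tip calibration on the bare mat between
robot.move_to([.43,.325,.20],[180,0,120]); print(robot.current_time_s()-t); save("wrist","w_hs")
p=robot.current_tool_pos(); r=robot.current_eef_rot(); print(p,r, np.array(K("wrist")["T_tool_cam"]).round(3).tolist())
print(recognise("heatsink","wrist")[:2])
```

```text
[[479.1 339.1]
 [455.5 372.6]
 [373.4 315.2]
 [394.5 282.8]] [425.6 327.4]
41.0 125.2
100.1 -145.0
38.7 -57.0
101.6 33.6
1.025
[0.42816282 0.32796972 0.20028776] [ 1.79978927e+02 -1.28236524e-01  1.20307711e+02] [[-0.001, 0.96, 0.282, 0.071], [1.0, 0.001, -0.001, 0.0], [-0.001, 0.282, -0.96, -0.125], [0.0, 0.0, 0.0, 1.0]]
[{'rect': [326.2, 213.9, 145.8, 70.0], 'p': 0.71}, {'rect': [391.0, 426.8, 127.0, 61.2], 'p': 0.27}]
```

View pics/w_hs.png

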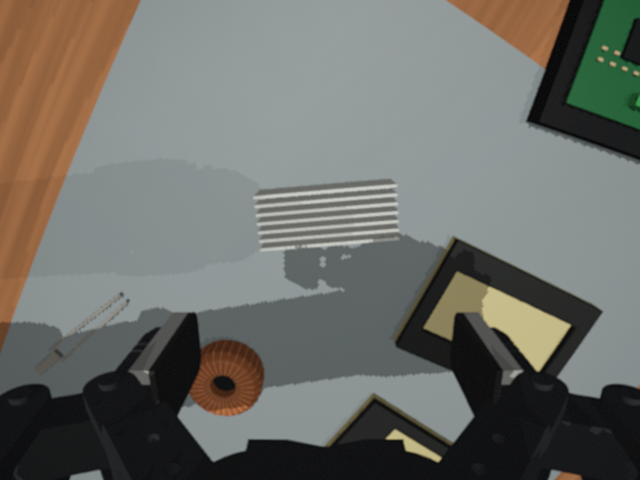

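```bash
cat >> h.py <<'E'
from scipy.spatial.transform import Rotation as Ro
def wristT():
    T=np.eye(4); T[:3,:3]=Ro.from_euler("xyz",robot.current_eef_rot(),degrees=True).as_matrix(); T[:3,3]=robot.current_tool_pos()
    return T@np.array(vision.calibration("wrist")["T_tool_cam"])
E
python3 - <<'E'
from h import *
T=np.eye(4); T[:3,:3]=Ro.from_euler("xyz",[179.979,-.128,120.308],degrees=True).as_matrix(); T[:3,3]=[.42816,.32797,.20029]
T=T@np.array(K("wrist")["T_tool_cam"])
P=np.array([onplane("wrist",u,v,.03,T)[:2] for u,v in[(254,194),(397,182),(399,240),(261,250)]])*1000
print(P.round(1),P.mean(0).round(1))
for i in range(4):
    e=P[(i+1)%4]-P[i]; print(np.hypot(*e).round(1),np.degrees(np.arctan2(e[1],e[0])).round(1))
t=robot.current_time_s()
fingers.gripper_to(.5); robot.move_to([.43,.24,.05],[180,0,90]); robot.pause(.2)
hit=robot.line_to([.43,.24,.008],velocity=.04,f_stop=4); print(hit,robot.current_tool_pos(),robot.current_finger_gap())
robot.line_to([.43,.24,.10]); print(robot.current_time_s()-t)
print(robot.current_joint_positions())
for y in(34,-146): print(y,robot.inverse_kinematics([.427,.328,.10],[180,0,y]),robot.inverse_kinematics([.5955,.316,.10],[180,0,y-29]))
for y in (90,0,-90,180,150,60): print(y,robot.inverse_kinematics([.6,-.32,.10],[180,0,y]))
E
```

```text
[[376.3 319.6]
 [457.5 376.6]
 [481.3 342.4]
 [399.6 286.1]] [428.7 331.2]
99.1 35.1
41.7 -55.2
99.2 -145.4
40.8 124.8
True [0.42966889 0.23977174 0.01526368] 0.4977363348399665
2.95
[-46.82839294  19.91510447  19.46078581 107.78146364  -8.06381311
  53.88096293 -23.63286784]
34 [-61.16404129  25.81255012  29.03850257 101.03227095 -14.61155116
  56.91208308 -82.50851106] [-50.4999283   42.30509009  36.40627607  77.21416433 -25.40469531
  68.61654863 -97.06837299]
-146 [-33.85554548  24.21236644  -7.19301096  99.94162808   3.54852143
  56.06583703  81.59574206] [-28.94838139  38.32109355  -0.75318282  76.13389089   0.51303078
  65.54828937  65.24833577]
90 [  6.03686338  42.87585497  36.02274041  76.02019322 -25.36466233
  69.08578943  43.69423611]
0 [ -1.80106308  48.16117943  52.55951132  76.38480812 -38.08174498
  73.54994326 -38.22862822]
-90 [  -6.0907576    53.49252525   64.20961072   76.57165276  -47.64182976
   78.34675529 -122.68394377]
180 [ 18.48501779  39.37986972  13.77232703  75.39713672  -9.49220562
  66.33202557 123.05315088]
150 [ 14.8066137   39.9987545   20.10496537  75.58541574 -13.90902811
  66.8024888   96.04218358]
60 [  3.42514634  44.24922419  41.16395373  76.14462561 -29.21596586
  70.21519036  16.20272691]
```

```bash
cat >> h.py <<'E'
def job(part,pyaw,nest,nyaw,z,pre,grip=50,rel=1.0,up=.11):
    t=robot.current_time_s(); P=lambda c,h:[c[0],c[1],h]
    fingers.gripper_to(pre)
    robot.move_to(P(part,.09),[180,0,pyaw])
    hit=robot.line_to(P(part,z),[180,0,pyaw],velocity=.1,f_stop=12); print("pick hit",hit,robot.current_tool_pos().round(4) if hit else "")
    if hit: robot.line_to(P(part,.12)); return False
    fingers.gripper_to(0,force=grip); print("gap",round(robot.current_finger_gap(),3),"F",robot.current_gripper_force())
    robot.line_to(P(part,up),velocity=.15); print("lifted gap",round(robot.current_finger_gap(),3))
    if robot.current_finger_gap()<.1: return False
    robot.move_to(P(nest,up),[180,0,nyaw])
    robot.line_to(P(nest,z+.014),[180,0,nyaw],velocity=.12); robot.pause(.15)
    hit=robot.line_to(P(nest,z+.006),velocity=.025,f_stop=5); print("down",hit,robot.current_tool_pos().round(4),"expect z",z+.008)
    return t
def release(nest,rel):
    fingers.gripper_to(rel); p=robot.current_tool_pos(); robot.line_to([p[0],p[1],.15],velocity=.2); print("t",robot.current_time_s())
E
python3 - <<'E'
from h import *
n=[.5956,.316]
if job([.4272,.3295],-145,n,-175,.0255,.8): 
    save("scene","s1"); release(n,.8)
    save("wrist","w1")
E
```

```text
pick hit False 
gap 0.458 F 52.71983563899994
lifted gap 0.454
down True [0.5966 0.3165 0.0346] expect z 0.0335
t 12.0167
```

View pics/w1.png

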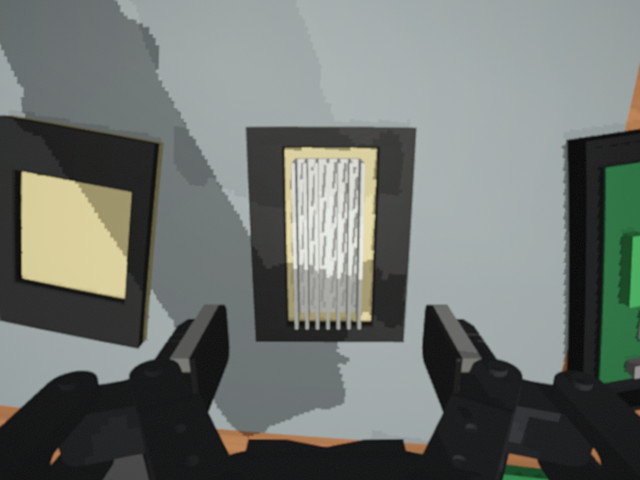

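Run:
```python
from h import *
n=[.6066,.0025]
if job([.4247,.1658],180,n,180,.0235,1.0,grip=70): 
    release(n,1.0); save("wrist","w2")
    print(robot.current_joint_positions().round(0))
```

```text
pick hit False 
gap 0.7 F 74.596506357193
lifted gap 0.701
down True [0.6077 0.0025 0.033 ] expect z 0.0315
t 18.5083
[-9. 28. 10. 86. -5. 66. 92.]
```

View pics/w2.png

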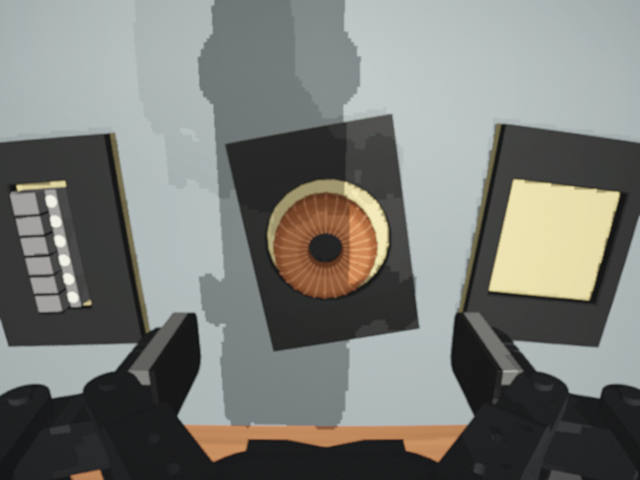

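Run:
```python
from h import *
n=[.609,.1495]
if job([.434,-.329],109.1,n,83.7,.0225,1.0,grip=40,up=.15): 
    release(n,1.0); save("wrist","w3")
```

```text
pick hit False 
gap 0.687 F 44.61751699447632
lifted gap 0.691
down True [0.6098 0.1497 0.0317] expect z 0.0305
t 26.8917
```

View pics/w3.png

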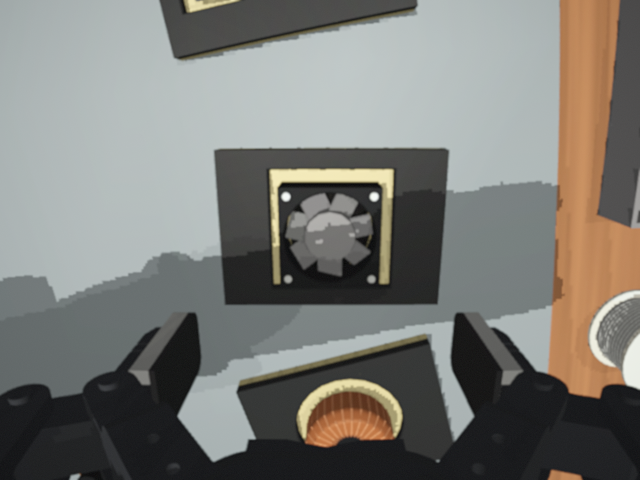

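Run:
```python
from h import *
n=[.6051,-.3245]
if job([.4263,-.1583],150,n,150,.032,.8,grip=40,up=.13): 
    release(n,.8); save("wrist","w4"); robot.move_to([.40,-.30,.3],[180,0,150]); robot.pause(.3)
    im=save("top","top1"); cv2.imwrite("pics/t1.png",cv2.resize(im[130:300,110:540,::-1],(800,316),interpolation=cv2.INTER_CUBIC))
    h=np.hstack([im[140:230,120:280],im[140:230,280:360]])
```

```text
pick hit False 
gap 0.401 F 39.75268006324768
lifted gap 0.401
down True [ 0.6058 -0.325   0.041 ] expect z 0.04
t 34.075
```

View pics/w4.png

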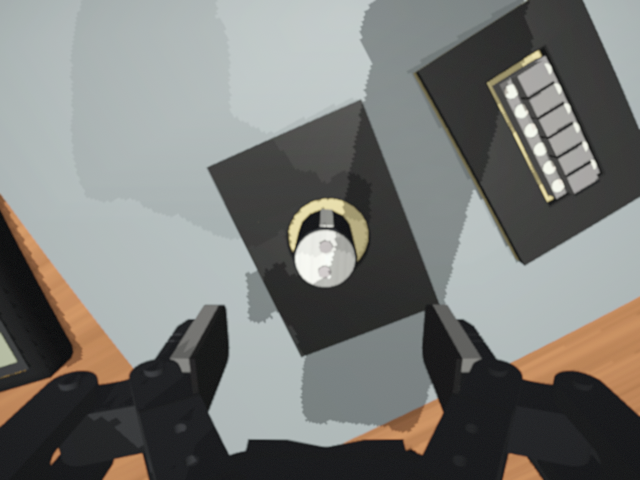

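View pics/t1.png

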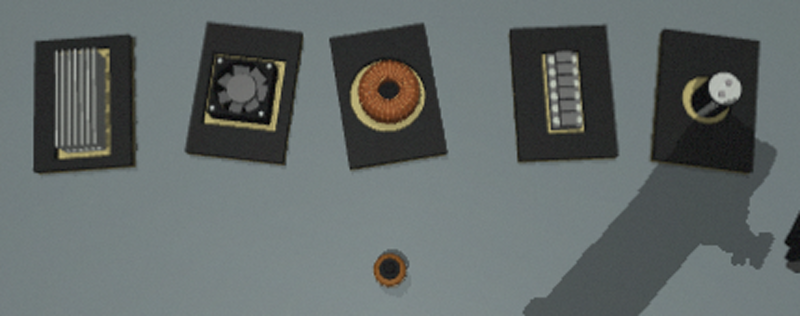

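Run:
```python
from h import *
f=.5375
for n,x,y,z in[("hs",79,99.5,.038),("fan",242,88,.033),("tor",389,90,.035),("cap",725,88,.058)]: print(n,onplane("top",110+x*f,130+y*f,z)[:2].round(4))
```

```text
hs [0.5912 0.3095]
fan [0.6059 0.1475]
tor [ 0.6046 -0.    ]
cap [ 0.6031 -0.326 ]
```

Run:
```python
from h import *
T=np.eye(4); T[:3,:3]=Ro.from_euler("xyz",[180,0,-175],degrees=True).as_matrix(); T[:3,3]=[.5966,.3165,.15]
T=T@np.array(K("wrist")["T_tool_cam"])
for l,z,c in(("hs",.038,[(293,158),(362,158),(364,328),(296,328)]),("rim",.016,[(284,148),(378,148),(372,321),(288,321)])):
    P=np.array([onplane("wrist",u,v,z,T)[:2] for u,v in c])*1000
    print(l,P.round(1).tolist(),P.mean(0).round(1),[np.linalg.norm(P[i]-P[i-1]).round(1) for i in range(4)])
```

```text
hs [[549.7, 294.9], [546.5, 332.3], [648.2, 344.8], [651.8, 303.4]] [599.1 318.9] [np.float64(102.4), np.float64(37.5), np.float64(102.5), np.float64(41.5)]
rim [[546.6, 287.8], [541.7, 343.1], [654.0, 352.8], [658.8, 297.2]] [600.3 320.2] [np.float64(112.6), np.float64(55.5), np.float64(112.7), np.float64(55.8)]
```

Seen this way, the heatsink is 100 × 40 mm at the seated height and within 2 mm of the pocket centre, so it is properly down. I'm handing in.

```bash
python3 -c "
from h import *
print(workorder.close_job())"
```

```text
the job is handed in; nothing more can be done
None
```

The job is handed in: the pictures show the fan, heatsink, toroid and capacitor seated in their nests and the flux bottle still standing; it took about 35 of the 99 s, but the hand-in call returned no verdict.

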